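# Load the spice mill and hold its bayonet lid at half-twist

### The job

Sort the two spices on the counter: the round nutmeg goes into the mill's cup, the long cinnamon stick into the rice bowl. Then set the bayonet lid into the mill's collar, lugs down through the gaps until it is fully seated, twist it clockwise to the half mark, midway to the lock, without ever letting it go on to the lock, and finish holding it there by its grip against the spring, still gripping when you stop. Leave the other things on the counter where they stand and keep the bowl upright in its place.

Things in the scene. Friction and masses are not known exactly. Their poses are not given: they have to be found in the camera images.
- mill_seat (a point): Spice mill's seat: on its vertical axis, on the ledge (100 mm above the counter) that carries the lid's disc; z up, x through the entry gaps. Below is the round grinding cup, 74 mm wide, floor 50 mm under this point. Above, a flange (inner radius 50, outer 66, underside 21.5 and top 28 mm above this point) overhangs the ledge, broken by two 33 mm wide entry gaps on the +x and -x sides.
- mill: The mill: grey round base 140 mm wide, 128 high, fixed, with a steel bayonet collar on top. Origin on its axis at counter height; x through the gaps, z up. The lid's lugs go down through the gaps, then turn clockwise (from above) under the flange; stops block counter-clockwise turning. Black marks on the flange, clockwise of each gap: thin rib at 0.72 rad = half mark, wider block at 1.32 = lock.
- mill_ring (a joint): Sprung ring in the collar; the lid's lugs push its two brass dogs. 0 at rest, 1.2 rad at the lock, grows clockwise (from above). Moves with the lid once the lid is 0.12 rad past the gaps' middle. 0.6 is half-way (bar at half mark); from 1.0 the lock counts as clicked. Its spring turns it back (0.04 N m at 0, 0.11 at 0.6), so the lid stays only while held.
- lid_grip (a point): Centre of the upright black bar grip of the mill's lid: bar 56 mm long (x), 16 wide (y), 38 high, z up. It is 37 mm above the lid's underside, 19 above its disc's top, 27 above its disc's underside. Lugs are in line with the bar. With the lid seated this point is on the mill's axis 27 mm above the seat, with about 3.5 mm vertical and 4 mm sideways play.
- mill_lid: Bayonet lid, loose, about 130 g, standing on its plug; origin at the centre of the plug's underside, x along bar and lugs, z up. Plug 66 mm wide, 10 deep; above it an aluminium disc 90 wide, 8 thick, with two lugs 10 wide, 8 thick at disc height on +x and -x, 116 mm over both; bar grip on top. The same after a half turn.
- nutmeg_center (a point): Nutmeg: brown, egg-shaped, 27 mm wide and 27 high, standing on a small flat; the point is its centre.
- cinnamon_center (a point): Cinnamon stick: brown double roll lying flat, 70 mm long (along x), 27 wide (y), 15 high; the point is its centre.
- bowl_in (a point): Glazed blue rice bowl, loose, round, 128 mm wide at the rim, 55 high; the point is the centre of its inner floor, z up.
- bowl: The same rice bowl: origin under its centre.
- colander: Bystander, stays where it is: yellow plastic colander, 180 mm wide, 90 high; origin at its middle, underside.
- clay_pot: Bystander, stays where it is: lidded clay pot, 168 mm wide, 126 high; origin at its middle, underside.
- salt_jar: Bystander, stays where it is: white salt jar with wooden cap, 70 mm wide, 95 high; origin at its middle, underside.
- sauce_dish: Bystander, stays where it is: flat white sauce dish, 84 mm wide, 16 high; origin at its middle, underside.
- wood_spoon: Bystander, stays where it is: wooden spoon lying flat, 220 mm long; origin at its underside, about mid-length.
- teacup: Bystander, stays where it is: white cup without handle, 72 mm wide, 58 high; origin at its middle, underside.
- nutmeg: The same nutmeg: origin at its underside.
- cinnamon: The same cinnamon stick: origin at its underside.

How it is judged (in metres and radians):
On the way, in this order (a step that is already met when the one before it is completed fails the run):
1. the nutmeg lies in the mill's cup and the cinnamon stick in the rice bowl, both let go (horizontal distance between nutmeg_center and mill_seat below 0.032 m and z of nutmeg_center in the frame of mill_seat below -0.012 m and horizontal distance between cinnamon_center and bowl_in below 0.045 m and z of cinnamon_center in the frame of bowl_in below 0.05 m and contact force between the fingers and nutmeg below 0.05 N and contact force between the fingers and cinnamon below 0.05 N), for 0.2 s.
2. the lid sits fully down in the collar, its lugs in the gaps, not yet twisted on (horizontal distance between lid_grip and mill_seat below 0.006 m and z of lid_grip in the frame of mill_seat between 0.022 and 0.032 m and angle between mill_lid's own z axis and vertical below 0.1 rad and value of joint mill_ring below 0.35 rad), for 0.1 s.
At the end, for the whole second after the job is handed in: Nutmeg in the mill's cup (12 mm or more below the ledge), cinnamon in the bowl (within 45 mm of its middle). Lid seated (6 mm off axis at most, grip 22 to 32 mm above the ledge, level), ring still at 0.42 to 0.78 rad, lid held by the fingers (over 1 N) (all of step 1 and horizontal distance between lid_grip and mill_seat below 0.006 m and z of lid_grip in the frame of mill_seat between 0.022 and 0.032 m and angle between mill_lid's own z axis and vertical below 0.1 rad and value of joint mill_ring between 0.42 and 0.78 rad and angle between the x axis of mill_lid and the x axis of mill, either way round between 0.45 and 1 rad and contact force between the fingers and mill_lid above 1 N and velocity of joint mill_ring between -0.1 and 0.1 rad/s); the arm keeps its last pose, push and grip.
It fails at once if the lid is turned on to the lock (ring beyond 1.0 rad) (value of joint mill_ring above 1 rad).
It fails at once if a bystander is moved more than 30 mm (distance of any of colander, clay_pot, salt_jar, sauce_dish, wood_spoon, teacup from where it was at the start of the episode above 0.03 m).
It fails at once if the bowl is shoved more than 50 mm or tipped over 0.5 rad (distance of bowl from where it was at the start of the episode above 0.05 m or angle between bowl's own z axis and vertical above 0.5 rad).
It also fails if it takes over 72 s, if anything falls off the work surface, if the arm or the gripper's body presses on something with over 40 N, if the wrist force passes 120 N, or if a joint passes its speed limit or range.

### The arm

A 6-joint arm with a two-finger parallel gripper is mounted at the origin on the work surface. World frame = base frame: x ahead of the robot, y to its left, z up, the work surface at z = 0. Lengths are in mm, angles in rad, forces in N, time in s.
With the tool pointing down it reaches from about 275 to 850 mm from the base axis. Payload 19 kg.
Tool frame: the origin (TCP) lies at the very end of the fingers, on their centre line; the grasp point (between the pads) lies 19 mm behind it (manip.grip_point_offset is the distance from the TCP to the grasp point, in mm); z points along the fingers, y is the direction in which the jaws open and shut (so a half turn about z gives the same grasp; the last joint's range is limited). The gripper opens to 85 mm and grips with 20 to 120 N. Pads are 22 mm wide; open, the fingers measure 114 mm over their backs; the gripper's body (76 mm by 85 mm) begins 54 mm behind the grasp point. The pads swing forward as they close: fully open they stand 13 mm farther back than shut.
Start: joints at [1.102, 0.15, 1.437, -0, 1.554, -0.134], TCP at [188.937, 543.041, 231.267] pointing down, gripper open.
Joint ranges: [-2.8, 2.8], [-0.68, 2.1], [0.12, 2.68], [-1.39, 4.53], [0.16, 2.79], [-2.81, 2.81]. Speed limits (rad/s): [1.89, 1.89, 2.22, 3.01, 3.01, 3.01].

### API

Orientations are given as a 3x3 rotation matrix whose columns are the frame's x, y, z axes.
In Python, from bench import sensors, viewer, ticket, manip gives the robot as it stands.
- The arm moves only by the tool play_rows, never from a script. Its argument "motion" is a list of rows, each a list of 4 numbers: the shift along the tool's x, y, z in mm, then the turn about the tool's z in rad. A call has 1 to 8 rows; each row is the pose to reach, as a shift and turn from the pose commanded when the call began, along the tool's axes at that moment; what a row does not reach only later rows make up. A row lasts 1/10 s, in which the tool goes at most 50 mm and 8.59 degrees, less where a joint would pass 70% of its speed; a pose out of reach is approached as far as the arm can. A call with a gripper value outside its range is refused whole. "jaw" is the opening, from -1 (shut) to 1 (fully open), so that 0 is half open, set as the call begins (left out, the last holds). The fingers move at their own pace and stop on an object; "grip_force" is the grip in N (left out, the last holds). Time passes only in rows, so rows that repeat a pose let the fingers close. It gives the time, the measured TCP pose, the force and the opening at its end, in the units of the state.
- sensors.get_state(): the state, without advancing time (a new reading comes with each control period).
- viewer.camera(name): name is "side" or "top" or "wrist"; returns (picture, depth): 420x560x3 uint8, blue, green, red; 420x560 float32, mm along the optical axis (not along the pixel's ray), 0 where there is no reading.
- viewer.camera_info(name): a dict with "K" (3x3 intrinsics, pixels), "cam_to_world" (4x4, takes a point from camera to world coordinates); the wrist camera has in their place "mount" (4x4, takes a point from camera to tool coordinates, whose origin is the TCP and whose axes are the flange's). Camera axes: x right, y down, z forward; pixel columns grow to the right and rows downward; lengths in mm; the calibration is good to about 2 mm. A picture is of the moment at which its call begins: read the wrist's pose just before it. camera_info takes no time and is no camera call.
- ticket.sign_off(): hands the job in, once; it reports no verdict.
The state is a dict: "time": time; "joint_positions": joint angles; "qd": joint speeds; "effort": joint torques, N m; "tool_pos": TCP position; "orientation": TCP orientation; "ft_force": force on the tool from outside, world axes, zero at the start; "ft_torque": the same for the moment, N m; "width": opening from 0.0 (shut) to 1.0 (fully open).
Only numpy, scipy, OpenCV 4.12 (cv2) and the standard library are available. Lean on these libraries where they do the work, as an engineer would, in place of code of your own. Each camera call takes 0.05 s, during which the arm holds its last target.

## Working session

There is one attempt and no reset: what is moved stays moved. The work goes in short steps, Python scripts to look and compute and a tool call to move; the robot and the scene stay as the last step left them, time stands still between calls to the robot, and variables do not carry over. Pictures are saved under pics/ and viewed, and the job is handed in when it is done.

Besides the shell and the picture viewer there is one more tool, called after "Emit:" as name(argument=value, ...) on one line, values as JSON. play_rows: Moves the arm, as the interface text tells. Its arguments: {"type":"object","properties":{"motion":{"type":"array","items":{"type":"array","items":{"type":"number"}}},"jaw":{"type":"number"},"grip_force":{"type":"number"}},"required":["motion"]}

```bash
ls; mkdir -p pics; cat > h.py <<'E'
import numpy as np, cv2
from bench import sensors, viewer, ticket, manip
def snap(n,f):
    st=sensors.get_state()
    p,d=viewer.camera(n); cv2.imwrite(f'pics/{f}.png',p); np.savez(f'pics/{f}.npz',d=d,p=p,pos=st['tool_pos'],R=st['orientation'])
    return p,d
def c2w(n,f=None):
    i=viewer.camera_info(n)
    if n!='wrist': return np.array(i['K']),np.array(i['cam_to_world'])
    z=np.load(f'pics/{f}.npz'); T=np.eye(4);T[:3,:3]=z['R'];T[:3,3]=z['pos']
    return np.array(i['K']),T@np.array(i['mount'])
def cloud(n,f):
    K,T=c2w(n,f); d=np.load(f'pics/{f}.npz')['d']
    v,u=np.mgrid[:d.shape[0],:d.shape[1]]
    P=np.stack([(u-K[0,2])/K[0,0]*d,(v-K[1,2])/K[1,1]*d,d,np.ones_like(d)],-1)@T.T
    P=P[...,:3]; P[d==0]=np.nan
    return P
E
python3 - <<'E'
from h import *
snap('top','top0');snap('side','side0');snap('wrist','wr0')
s=sensors.get_state();print(s)
for n in('top','side','wrist'):print(n,viewer.camera_info(n))
print(manip.grip_point_offset, dir(manip))
E
```

```text
pics
{'time': 0.15, 'joint_positions': array([ 1.10201452e+00,  1.50879810e-01,  1.43783521e+00,  3.72690201e-05,
        1.55379294e+00, -1.33972625e-01]), 'qd': array([ 1.36960085e-03, -2.40230440e-03, -1.75815217e-03,  4.24820850e-05,
       -6.69938227e-04,  3.06659064e-04]), 'effort': array([ 1.11680150e-03, -7.13373828e+01, -5.71043837e+01, -2.29434736e-04,
        6.87140215e-03,  6.96568895e-05]), 'tool_pos': array([188.85197634, 542.91854339, 230.83342593]), 'orientation': array([[-9.44472778e-01,  3.28589368e-01, -4.46782373e-04],
       [ 3.28589633e-01,  9.44472452e-01, -7.99733685e-04],
       [ 1.59189657e-04, -9.02134751e-04, -9.99999580e-01]]), 'ft_force': array([-0.5780566 , -0.31305585, -0.71490544]), 'ft_torque': array([ 0.02628125, -0.07208034,  0.02886966]), 'width': 0.9983389397495296}
top {'K': array([[518.09885311,   0.        , 271.54806284],
       [  0.        , 518.09885311, 218.52933623],
       [  0.        ,   0.        ,   1.        ]]), 'cam_to_world': array([[-8.09957897e-02, -9.72053327e-01,  2.20345212e-01,
         2.63281203e+02],
       [-9.9671
[... 999 characters left out ...]
,
         8.13183948e+01],
       [ 9.99999886e-01, -4.77494597e-04, -2.64783935e-05,
        -9.11785101e-02],
       [-1.27628855e-04, -3.19828680e-01,  9.47475382e-01,
        -1.43142351e+02],
       [ 0.00000000e+00,  0.00000000e+00,  0.00000000e+00,
         1.00000000e+00]])}
18.700000000000003 ['MotionError', '__class__', '__delattr__', '__dict__', '__dir__', '__doc__', '__eq__', '__format__', '__ge__', '__getattribute__', '__getstate__', '__gt__', '__hash__', '__init__', '__init_subclass__', '__le__', '__lt__', '__module__', '__ne__', '__new__', '__reduce__', '__reduce_ex__', '__repr__', '__setattr__', '__sizeof__', '__str__', '__subclasshook__', '__weakref__', 'grip_point_offset']
```

View pics/top0.png

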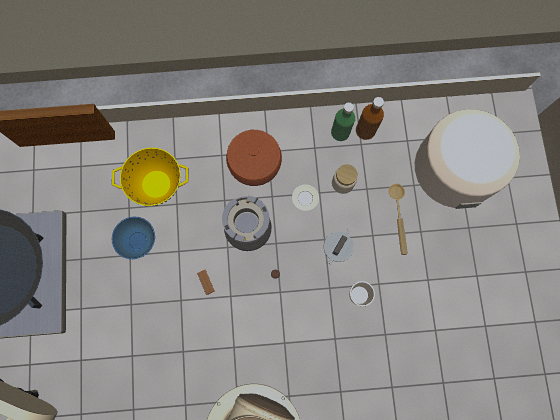

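View pics/side0.png

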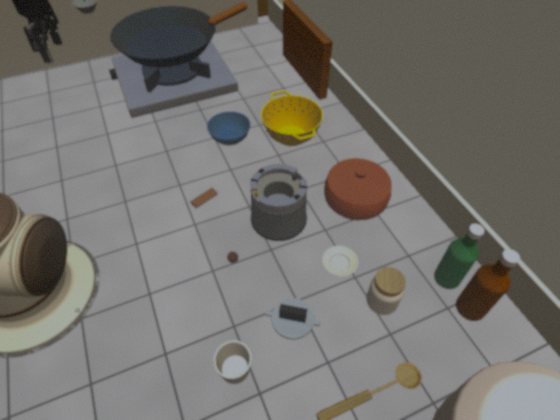

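View pics/wr0.png

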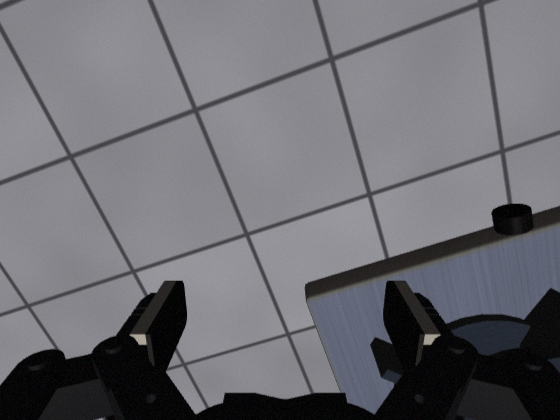

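Top: mill (246,222), lid (339,246), nutmeg (275,273), cinnamon (205,282), bowl (133,238). Enlarging and measuring with depth.

```bash
python3 - <<'E'
from h import *
p=cv2.imread('pics/top0.png')
cv2.imwrite('pics/topc.png',cv2.resize(p[170:310,190:390],None,fx=4,fy=4,interpolation=cv2.INTER_CUBIC))
P=cloud('top','top0');Q=cloud('side','side0')
def reg(P,u0,u1,v0,v1,z0,z1):
    A=P[v0:v1,u0:u1].reshape(-1,3);A=A[(A[:,2]>z0)&(A[:,2]<z1)]
    return A
def rep(n,A):
    m=A.mean(0); (c,s,a)=cv2.minAreaRect(A[:,:2].astype(np.float32)); 
    w,V=np.linalg.eigh(np.cov(A[:,:2].T)); 
    cc,r=cv2.minEnclosingCircle(A[:,:2].astype(np.float32))
    print(n,len(A),'mean',m.round(1),'rect',np.round(c,1),np.round(s,1),round(a,1),'pca deg',round(np.degrees(np.arctan2(V[1,1],V[0,1])),1),'circ',np.round(cc,1),round(r,1),'zmax',A[:,2].max().round(1))
rep('cin t',reg(P,192,220,265,298,7,30)); rep('cin s',reg(Q,185,222,184,212,7,30))
rep('nut t',reg(P,266,285,264,283,8,40)); rep('nut s',reg(Q,222,242,246,266,8,40))
rep('bowl t',reg(P,105,160,212,265,48,70)); rep('bowl s',reg(Q,200,255,110,146,48,70))
rep('mill t',reg(P,215,278,190,255,122,140)); rep('mill s',reg(Q,243,312,160,210,122,140))
rep('lidbar t',reg(P,320,360,225,268,42,70)); rep('lidbar s',reg(Q,265,325,292,340,42,70))
rep('liddisc t',reg(P,320,360,225,268,14,24)); rep('liddisc s',reg(Q,260,325,292,340,14,24))
print('floor',np.nanmedian(P[300:330,300:330,2]),np.nanmedian(Q[210:240,150:180,2]))
E
```

```text
cin t 228 mean [434.4 107.4  13.5] rect [437.8 110.8] [96.2 69.7] 0.6 pca deg -160.7 circ [440.  108.2] 52.4 zmax 21.3
cin s 235 mean [433.1 104.8  13.2] rect [433.4 106.9] [70.2 28.5] 19.1 pca deg -160.6 circ [433.3 105.7] 36.9 zmax 18.6
nut t 64 mean [440.8 -99.1  21.1] rect [443.2 -97.6] [42.1 30.3] 35.4 pca deg 73.1 circ [444. -96.] 24.1 zmax 34.6
nut s 100 mean [ 439.2 -102.5   20.4] rect [ 439.7 -100.5] [21.6 25.4] 69.3 pca deg 176.3 circ [440.6 -98.8] 13.0 zmax 29.4
bowl t 254 mean [582.  310.3  53.7] rect [576.5 305.5] [125.  125.2] 84.3 pca deg 86.7 circ [576.3 306. ] 64.2 zmax 63.5
bowl s 263 mean [576.8 311.3  53. ] rect [575.7 305.8] [127.5 124.7] 71.8 pca deg 73.2 circ [576.1 306.8] 65.8 zmax 58.5
mill t 642 mean [589.1 -27.2 128.3] rect [590.2 -26.6] [129.  131.1] 86.8 pca deg 99.7 circ [590.  -27.4] 67.3 zmax 138.8
mill s 835 mean [587.4 -31.3 127.7] rect [589.3 -26.4] [127.7 135.8] 6.9 pca deg 90.9 circ [588.4 -26.1] 68.7 zmax 134.9
lidbar t 110 mean [ 504.8 -292.1   55.5] rect [ 505.6 -292.8] [15.6 55.2] 54.5 pca deg 144.3 circ [ 505.8 -292.2] 27.8 zmax 65.8
lidbar s 270 mean [ 503.7 -294.8   53.7] rect [ 504.6 -293.1] [17.4 56.1] 54.9 pca deg 144.9 circ [ 505.2 -292.3] 28.8 zmax 59.8
liddisc t 528 mean [ 504.3 -293.4   18.5] rect [ 506.  -292.8] [89.  88.6] 9.5 pca deg 146.8 circ [ 506.1 -293.9] 57.5 zmax 23.8
liddisc s 1050 mean [ 502.5 -298.1   17.9] rect [ 505.  -292.6] [88.6 89.9] 10.4 pca deg 147.9 circ [ 507.1 -289.5] 57.8 zmax 23.9
floor 0.1223241662894452 0.14424907747923044
```

View pics/topc.png

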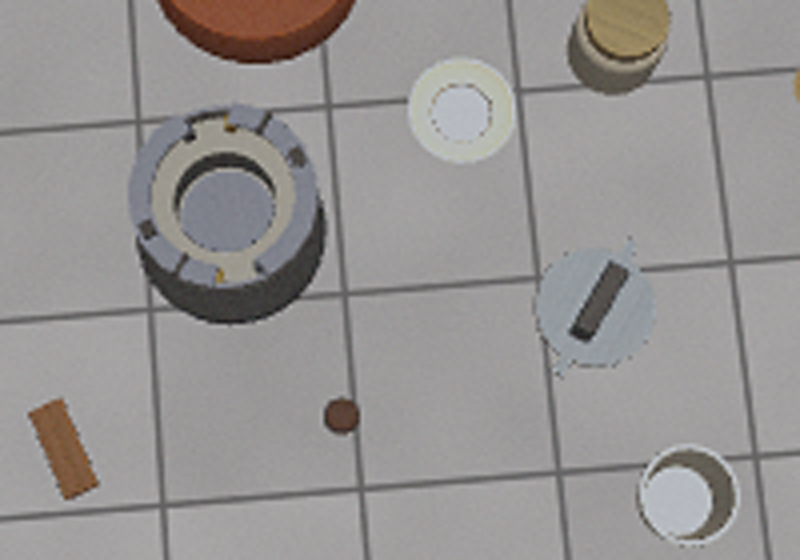

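```bash
cat >> h.py <<'E'
def go(x,y,z,yawdeg):
    "shift from the current pose to target; yaw = world angle of tool x"
    s=sensors.get_state();R=s['orientation'];d=R.T@(np.array([x,y,z])-s['tool_pos'])
    cur=np.arctan2(R[1,0],R[0,0]); t=-(np.radians(yawdeg)-cur); t=(t+np.pi)%(2*np.pi)-np.pi
    q1=np.arctan2(y,x); q6=s['joint_positions'][5]+t+(q1-s['joint_positions'][0])
    print('t',round(s['time'],2),'pos',s['tool_pos'].round(1),'yaw',round(np.degrees(cur),1),'| shift',d.round(1),'turn',round(t,3),'q6 after',round(q6,2),'F',s['ft_force'].round(1),'w',round(s['width'],3))
E
python3 - <<'E'
from h import *
go(433.5,106.5,110,199.3)
E
```

```text
t 0.15 pos [188.9 542.9 230.8] yaw 160.8 | shift [-374.5 -331.7  121.1] turn -0.672 q6 after -1.67 F [-0.6 -0.3 -0.7] w 0.998
```

Emit:
play_rows(motion=[[-374.5,-331.7,30,-0.672],[-374.5,-331.7,30,-0.672],[-374.5,-331.7,30,-0.672],[-374.5,-331.7,30,-0.672],[-374.5,-331.7,50,-0.672],[-374.5,-331.7,80,-0.672],[-374.5,-331.7,121,-0.672],[-374.5,-331.7,121,-0.672]], jaw=0.3)

```text
time: 0.95
tool_pos: [366.7, 226.3, 166.4]
orientation: [[-0.944, -0.331, 0.001], [-0.331, 0.944, 0.0], [-0.001, -0.0, -1.0]]
ft_force: [1.5, 0.6, -0.3]
width: 0.654
```

Emit:
play_rows(motion=[[0,0,0,0]])

```text
time: 1.05
tool_pos: [367.4, 223.6, 164.6]
orientation: [[-0.945, -0.326, -0.003], [-0.326, 0.945, -0.002], [0.003, -0.001, -1.0]]
ft_force: [0.2, 0.1, 0.8]
width: 0.647
```

```bash
python3 - <<'E'
from h import *
go(433.5,106.5,110,199.3)
E
```

```text
t 1.05 pos [367.4 223.6 164.6] yaw -161.0 | shift [ -24.5 -132.2   54.7] turn -0.005 q6 after -1.67 F [0.2 0.1 0.8] w 0.647
```

Emit:
play_rows(motion=[[-24.5,-132.2,54.7,-0.005],[-24.5,-132.2,54.7,-0.005],[-24.5,-132.2,54.7,-0.005],[-24.5,-132.2,54.7,-0.005],[-24.5,-132.2,54.7,-0.005],[-24.5,-132.2,54.7,-0.005]])

```text
time: 1.65
tool_pos: [433.0, 112.2, 112.5]
orientation: [[-0.942, -0.336, 0.0], [-0.336, 0.942, 0.0], [-0.0, 0.0, -1.0]]
ft_force: [0.1, -1.1, 0.1]
width: 0.654
```

```bash
python3 - <<'E'
from h import *
snap('wrist','wr1')
P=cloud('wrist','wr1')
m=(P[...,2]>8)&(P[...,2]<25)&(abs(P[...,0]-433)<50)&(abs(P[...,1]-106)<45)
A=P[m]; print(len(A),A.mean(0))
if len(A): print(cv2.minAreaRect(A[:,:2].astype(np.float32)))
go(433.5,106.5,3,199.3)
E
```

```text
3312 [431.88558302 107.32590458  14.31666879]
((434.0311279296875, 108.05645751953125), (70.97149658203125, 26.935422897338867), 19.730653762817383)
t 1.7 pos [433.  112.4 112.7] yaw -160.3 | shift [  1.6  -5.7 109.7] turn 0.007 q6 after -1.67 F [-0.2  0.2  0.8] w 0.65
```

View pics/wr1.png

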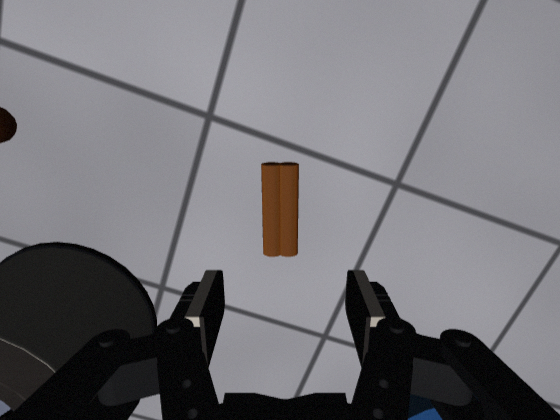

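Stick in line with the fingers (270,210); wrist gives (434,108), 19.7°. Descend.

```bash
python3 - <<'E'
from h import *
go(433.7,107.5,3,199.6)
E
```

```text
t 1.7 pos [433.  112.4 112.7] yaw -160.3 | shift [  1.   -4.9 109.7] turn 0.001 q6 after -1.67 F [-0.2  0.2  0.8] w 0.65
```

Emit:
play_rows(motion=[[0,0,40,0],[0,0,60,0],[0,0,60,0],[0,0,60,0],[0,0,60,0]])

```text
time: 2.2
tool_pos: [433.9, 111.9, 53.7]
orientation: [[-0.942, -0.336, 0.002], [-0.336, 0.942, 0.0], [-0.002, -0.001, -1.0]]
ft_force: [0.3, -0.2, 0.4]
width: 0.648
```

```bash
python3 - <<'E'
from h import *
go(433.7,107.5,3,199.6)
E
```

```text
t 2.2 pos [433.9 111.9  53.7] yaw -160.3 | shift [ 1.7 -4.  50.7] turn 0.001 q6 after -1.67 F [ 0.3 -0.2  0.4] w 0.648
```

Emit:
play_rows(motion=[[1.7,-4,25,0],[1.7,-4,40,0],[1.7,-4,50,0],[1.7,-4,50.7,0],[1.7,-4,50.7,0]])

```text
time: 2.7
tool_pos: [433.3, 107.1, 2.2]
orientation: [[-0.942, -0.336, 0.001], [-0.336, 0.942, -0.0], [-0.001, -0.0, -1.0]]
ft_force: [-0.0, -0.2, 0.2]
width: 0.645
```

Emit:
play_rows(motion=[[0,0,0,0],[0,0,0,0],[0,0,0,0],[0,0,0,0],[0,0,0,0]], jaw=-1, grip_force=30)

```text
time: 3.2
tool_pos: [433.3, 107.1, 2.2]
orientation: [[-0.942, -0.336, 0.001], [-0.336, 0.942, 0.0], [-0.001, -0.0, -1.0]]
ft_force: [-3.1, -1.1, 7.3]
width: 0.299
```

```bash
python3 - <<'E'
from h import *
go(433.7,107.5,120,199.6)
snap('wrist','wr2')
E
```

```text
t 3.2 pos [433.3 107.1   2.2] yaw -160.4 | shift [  -0.6    0.2 -117.8] turn 0.0 q6 after -1.67 F [-3.1 -1.1  7.3] w 0.299
```

View pics/wr2.png

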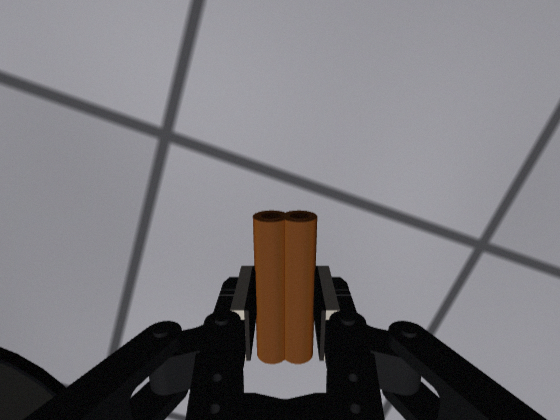

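Gripped (25 mm). Lift and take to the bowl.

Emit:
play_rows(motion=[[0,0,-40,0],[0,0,-80,0],[0,0,-115,0],[0,0,-118,0]])

```text
time: 3.65
tool_pos: [434.7, 107.2, 123.9]
orientation: [[-0.942, -0.336, 0.007], [-0.336, 0.942, 0.0], [-0.007, -0.002, -1.0]]
ft_force: [0.9, 0.5, -0.2]
width: 0.296
```

```bash
python3 - <<'E'
from h import *
go(576.2,306.2,115,199.6)
E
```

```text
t 3.65 pos [434.7 107.2 123.9] yaw -160.4 | shift [-200.  140.   10.] turn 0.0 q6 after -1.42 F [ 0.9  0.5 -0.2] w 0.296
```

Emit:
play_rows(motion=[[-40,28,3,0],[-90,63,6,0],[-140,98,10,0],[-180,126,10,0],[-200,140,10,0],[-200,140,10,0],[-200,140,10,0],[-200,140,10,0]])

```text
time: 4.45
tool_pos: [573.8, 305.4, 109.1]
orientation: [[-0.942, -0.335, -0.001], [-0.335, 0.942, -0.0], [0.001, -0.0, -1.0]]
ft_force: [-1.2, 0.5, 0.3]
width: 0.3
```

Emit:
play_rows(motion=[[0,0,0,0],[0,0,0,0]])

```text
time: 4.65
tool_pos: [574.2, 305.3, 110.0]
orientation: [[-0.942, -0.335, 0.001], [-0.335, 0.942, 0.0], [-0.001, -0.0, -1.0]]
ft_force: [-0.2, 0.1, 0.3]
width: 0.3
```

```bash
python3 - <<'E'
from h import *
go(576.2,306.2,30,199.6)
snap('wrist','wr3')
E
```

```text
t 4.65 pos [574.2 305.3 110. ] yaw -160.4 | shift [-2.1  0.1 80. ] turn -0.001 q6 after -1.42 F [-0.2  0.1  0.3] w 0.3
```

View pics/wr3.png

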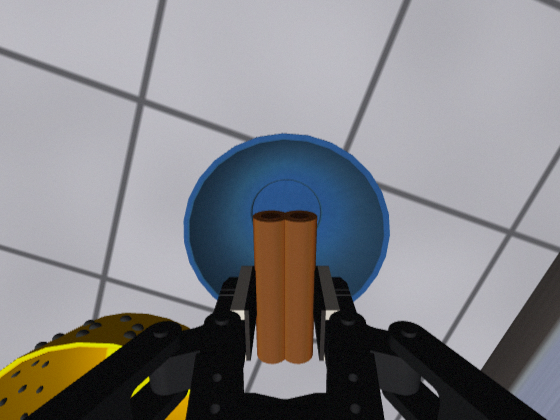

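Emit:
play_rows(motion=[[-2,0,30,0],[-2,0,60,0],[-2,0,76,0],[-2,0,76,0],[-2,0,76,0]])

```text
time: 5.2
tool_pos: [576.6, 306.8, 34.4]
orientation: [[-0.942, -0.335, 0.001], [-0.335, 0.942, 0.0], [-0.001, -0.0, -1.0]]
ft_force: [0.5, 0.4, 0.3]
width: 0.297
```

Emit:
play_rows(motion=[[0,0,0,0],[0,0,0,0],[0,0,0,0],[0,0,-20,0],[0,0,-50,0],[0,0,-85,0],[0,0,-100,0],[0,0,-100,0]], jaw=0.0)

```text
time: 6.0
tool_pos: [577.1, 307.1, 136.2]
orientation: [[-0.942, -0.336, 0.004], [-0.336, 0.942, 0.001], [-0.004, 0.0, -1.0]]
ft_force: [-0.3, 0.2, 0.2]
width: 0.501
```

```bash
python3 - <<'E'
from h import *
go(440.5,-99.5,110,199.6)
snap('wrist','wr4')
E
```

```text
t 6.0 pos [577.1 307.1 136.2] yaw -160.4 | shift [ 265.2 -337.2   25.1] turn 0.0 q6 after -2.14 F [-0.3  0.2  0.2] w 0.501
```

View pics/wr4.png

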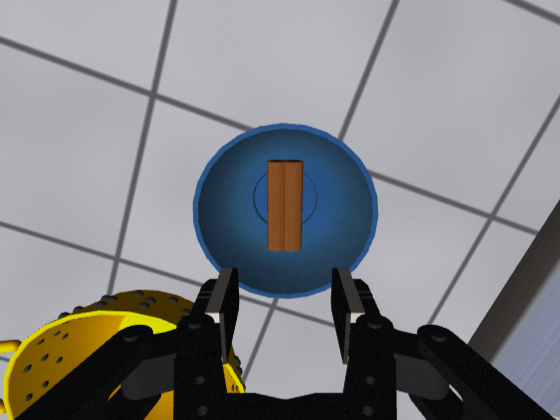

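Stick lies in the bowl's middle (285,205). Now the nutmeg.

Emit:
play_rows(motion=[[30,-38,0,0],[63,-80,0,0.1],[94,-120,0,0.2],[126,-160,0,0.34],[157,-200,10,0.34],[190,-240,20,0.34],[220,-280,25,0.34],[250,-320,25,0.34]])

```text
time: 6.85
tool_pos: [449.0, -70.6, 106.7]
orientation: [[-1.0, -0.003, -0.002], [-0.003, 1.0, 0.001], [0.002, 0.001, -1.0]]
ft_force: [0.8, -1.2, -0.0]
width: 0.497
```

Emit:
play_rows(motion=[[15,-10,0,0],[15,-10,0,0],[15,-10,0,0]])

```text
time: 7.15
tool_pos: [435.6, -79.4, 107.8]
orientation: [[-1.0, -0.001, -0.001], [-0.001, 1.0, 0.0], [0.001, 0.0, -1.0]]
ft_force: [-0.3, -0.4, -0.7]
width: 0.498
```

```bash
python3 - <<'E'
from h import *
go(440.5,-99.5,110,180)
E
```

```text
t 7.15 pos [435.6 -79.4 107.8] yaw -179.9 | shift [ -4.9 -20.1  -2.2] turn 0.001 q6 after -1.79 F [-0.3 -0.4 -0.7] w 0.498
```

Emit:
play_rows(motion=[[-5,-20,0,0],[-5,-20,0,0],[-5,-20,0,0]])

```text
time: 7.45
tool_pos: [441.2, -98.7, 108.1]
orientation: [[-1.0, -0.003, -0.001], [-0.003, 1.0, 0.001], [0.001, 0.001, -1.0]]
ft_force: [-0.6, 0.3, 0.6]
width: 0.503
```

```bash
python3 - <<'E'
from h import *
go(440.5,-99.5,3,180)
snap('wrist','wr5')
P=cloud('wrist','wr5')
m=(P[...,2]>8)&(P[...,2]<35)&(abs(P[...,0]-440)<25)&(abs(P[...,1]+99)<25)
A=P[m]; print(len(A),A.mean(0),A[:,2].max(),np.array(cv2.minEnclosingCircle(A[:,:2].astype(np.float32))[0]))
vs,us=np.where(m);print(us.min(),us.max(),vs.min(),vs.max())
E
```

```text
t 7.45 pos [441.2 -98.7 108.1] yaw -179.8 | shift [  0.6  -0.9 105.1] turn 0.003 q6 after -1.79 F [-0.6  0.3  0.6] w 0.503
1032 [437.6736575  -98.47179366  22.25610601] 28.905988560677628 [440.63467407 -98.53587341]
267 303 196 232
```

View pics/wr5.png

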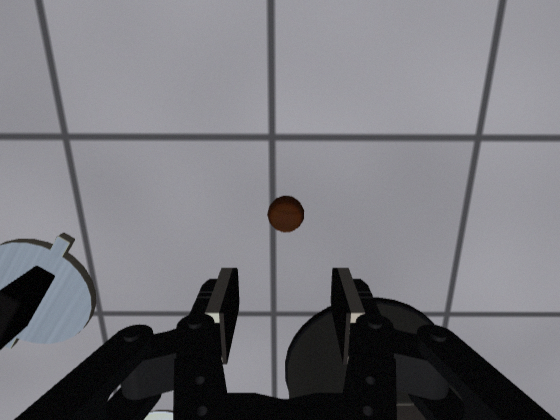

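Nutmeg at (285,214), centred between the fingers; (440.6,-98.5). Descend and grip.

Emit:
play_rows(motion=[[0.6,0,40,0],[0.6,0,70,0],[0.6,0,95,0],[0.6,0,105,0],[0.6,0,105,0],[0.6,0,105,0]])

```text
time: 8.1
tool_pos: [441.0, -99.3, 4.5]
orientation: [[-1.0, -0.003, 0.001], [-0.003, 1.0, -0.0], [-0.001, -0.0, -1.0]]
ft_force: [-0.1, 0.8, 0.1]
width: 0.498
```

Emit:
play_rows(motion=[[0,0,0,0],[0,0,0,0],[0,0,0,0],[0,0,0,0]], jaw=-1)

```text
time: 8.5
tool_pos: [441.2, -99.6, 5.0]
orientation: [[-1.0, -0.002, 0.002], [-0.002, 1.0, -0.001], [-0.002, -0.001, -1.0]]
ft_force: [-1.1, 1.9, 9.3]
width: 0.283
```

Emit:
play_rows(motion=[[0,0,-40,0],[0,0,-80,0],[0,0,-120,0],[0,0,-160,0],[0,0,-160,0]])

```text
time: 9.0
tool_pos: [442.3, -100.1, 169.6]
orientation: [[-1.0, -0.002, 0.008], [-0.002, 1.0, -0.004], [-0.008, -0.004, -1.0]]
ft_force: [0.4, -1.5, -1.4]
width: 0.288
```

```bash
python3 - <<'E'
from h import *
snap('wrist','wr6')
go(590,-26.7,180,180)
E
```

```text
t 9.05 pos [441.5 -99.8 166.8] yaw -179.9 | shift [-148.7   72.8  -12.5] turn 0.002 q6 after -1.62 F [ 0.  -0.1 -1. ] w 0.285
```

View pics/wr6.png

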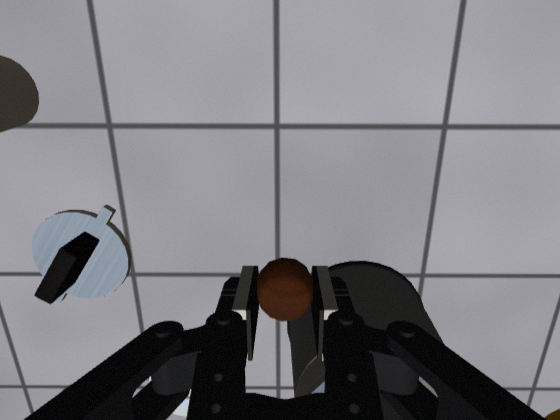

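Emit:
play_rows(motion=[[-40,15,-20,0],[-80,30,-40,0],[-120,50,-54,0],[-160,70,-54,0],[-190,73,-54,0],[-190,73,-54,0],[-190,73,-54,0],[-190,73,-54,0]])

```text
time: 9.85
tool_pos: [629.5, -26.2, 217.3]
orientation: [[-1.0, -0.002, -0.001], [-0.002, 1.0, -0.0], [0.001, -0.0, -1.0]]
ft_force: [-0.3, -0.4, -0.1]
width: 0.286
```

Emit:
play_rows(motion=[[0,0,0,0],[0,0,0,0]])

```text
time: 10.05
tool_pos: [629.8, -26.3, 218.1]
orientation: [[-1.0, -0.002, 0.001], [-0.002, 1.0, -0.0], [-0.001, -0.0, -1.0]]
ft_force: [0.0, -0.6, -0.4]
width: 0.29
```

```bash
python3 - <<'E'
from h import *
snap('wrist','wr7')
go(590,-26.7,180,180)
P=cloud('wrist','wr7')
m=(P[...,2]>124)&(P[...,2]<133)&(np.hypot(P[...,0]-590,P[...,1]+27)<75)
A=P[m]; print(len(A),A.mean(0),cv2.minEnclosingCircle(A[:,:2].astype(np.float32)))
np.save('pics/fl.npy',A)
E
```

```text
t 10.1 pos [629.9 -26.2 218.1] yaw -179.9 | shift [39.9 -0.4 38. ] turn 0.002 q6 after -1.62 F [-0.8  0.6 -0. ] w 0.286
11071 [584.70129408 -26.82874459 128.73607186] ((589.673828125, -26.982887268066406), 67.0308837890625)
```

View pics/wr7.png

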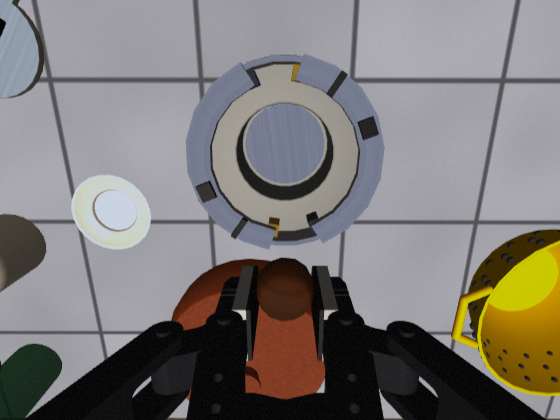

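Mill is at (285,148) with gaps at top (275,72) and bottom (297,230), ribs at (337,82)/(240,228). Work out centre and gap angle.

```bash
python3 - <<'E'
from h import *
from scipy.optimize import least_squares
P=cloud('wrist','wr7')
m=(P[...,2]>124)&(P[...,2]<133)&(np.hypot(P[...,0]-590,P[...,1]+27)<72)
m=m.astype(np.uint8)
# full: radial profile
A=P[m>0][:,:2]
c=np.array([589.7,-27.])
for it in range(5):
    a=np.arctan2(*(A-c).T[::-1]); r=np.hypot(*(A-c).T)
    b=np.floor(np.degrees(a)/4).astype(int); out=[];inn=[]
    for k in np.unique(b):
        rr=r[b==k]
        if len(rr)<40: continue
        i=np.argsort(rr); 
        for lst,j in((out,i[-2]),(inn,i[1])): lst.append(A[b==k][j])
    f=lambda pts,r0: least_squares(lambda q:np.hypot(pts[:,0]-q[0],pts[:,1]-q[1])-q[2],[*c,r0],loss='soft_l1',f_scale=0.5).x
    fo=f(np.array(out),66);fi=f(np.array(inn),50); c=(fo[:2]+fi[:2])/2
print('outer',fo,'inner',fi)
a=np.degrees(np.arctan2(*(A-c).T[::-1])); r=np.hypot(*(A-c).T)
h,_=np.histogram(a[(r>52)&(r<64)],bins=180,range=(-180,180))
low=[(-180+2*i,int(h[i])) for i in range(180) if h[i]<12]; print(low)
K,T=c2w('wrist','wr7')
def px(u,v,z):
    d=T[:3,:3]@np.linalg.inv(K)@[u,v,1]; return T[:3,3]+d*(z-T[2,3])/d[2]
for n,u,v,off in(('ribT',337,83,.72),('ribB',240,228,.72),('blkT',368,127,1.32),('blkB',206,191,1.32)):
    w=px(u,v,129)[:2]-c; print(n,np.hypot(*w),np.degrees(np.arctan2(w[1],w[0]))," gap:",np.degrees(np.arctan2(w[1],w[0])+off)%180)
img=cv2.imread('pics/wr7.png');cv2.imwrite('pics/wr7c.png',cv2.resize(img[45:255,175:395],None,fx=2.8,fy=2.8,interpolation=cv2.INTER_CUBIC))
E
```

```text
outer [589.51761946 -26.91406172  66.15973073] inner [589.35109626 -26.94041342  50.06996551]
[(-180, 0), (-178, 0), (-176, 0), (-174, 0), (-172, 0), (-170, 0), (-168, 0), (-166, 0), (-164, 1), (-162, 0), (-160, 0), (-8, 1), (-6, 0), (-4, 0), (-2, 0), (0, 0), (2, 0), (4, 0), (6, 0), (8, 0), (10, 0), (12, 0), (14, 0), (16, 0), (18, 0), (20, 0), (172, 3), (174, 0), (176, 0), (178, 0)]
ribT 58.80972419376555 145.9277789003667  gap: 7.180740149785947
ribB 58.128692142949454 -33.07909452765177  gap: 8.1738667217675
blkT 58.707746056428874 111.8866525464918  gap: 7.5170815037604655
blkB 58.187969274775476 -68.48918012809548  gap: 7.141248829173188
```

View pics/wr7c.png

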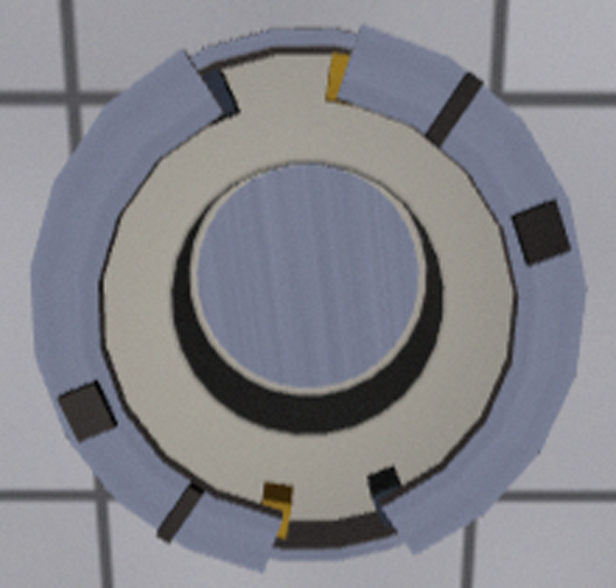

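Emit:
play_rows(motion=[[20,0,0,0],[40,-0.6,20,0],[40.5,-0.6,60,0],[40.5,-0.6,100,0],[40.5,-0.6,125,0],[40.5,-0.6,130,0],[40.5,-0.6,130,0],[40.5,-0.6,130,0]])

```text
time: 10.9
tool_pos: [590.5, -26.8, 89.4]
orientation: [[-1.0, -0.002, 0.002], [-0.002, 1.0, -0.0], [-0.002, -0.0, -1.0]]
ft_force: [-0.4, -0.8, 0.7]
width: 0.287
```

Emit:
play_rows(motion=[[0,0,0,0],[0,0,0,0],[0,0,0,0],[0,0,0,0]], jaw=-0.1)

```text
time: 11.3
tool_pos: [589.9, -26.7, 87.9]
orientation: [[-1.0, -0.002, 0.0], [-0.002, 1.0, -0.0], [-0.0, -0.0, -1.0]]
ft_force: [0.0, -0.1, -0.3]
width: 0.448
```

Emit:
play_rows(motion=[[0,0,-20,0],[0,0,-50,0],[0,0,-90,0],[-20,0,-130,0],[-40,0,-130,0],[-40,0,-130,0]])

```text
time: 11.9
tool_pos: [631.4, -26.7, 218.4]
orientation: [[-1.0, -0.002, 0.002], [-0.002, 1.0, -0.0], [-0.002, -0.0, -1.0]]
ft_force: [-0.1, 0.8, -0.7]
width: 0.447
```

```bash
python3 - <<'E'
from h import *
snap('wrist','wr8')
go(505,-292.7,130,145-360)
go(505,-292.7,130,145-180)
E
```

```text
t 11.95 pos [630.2 -26.6 217.3] yaw -179.9 | shift [ 125.8 -265.8   87.4] turn 0.613 q6 after -1.49 F [-1.   0.2 -1. ] w 0.451
t 11.95 pos [630.2 -26.6 217.3] yaw -179.9 | shift [ 125.8 -265.8   87.4] turn -2.528 q6 after -4.63 F [-1.   0.2 -1. ] w 0.451
```

View pics/wr8.png

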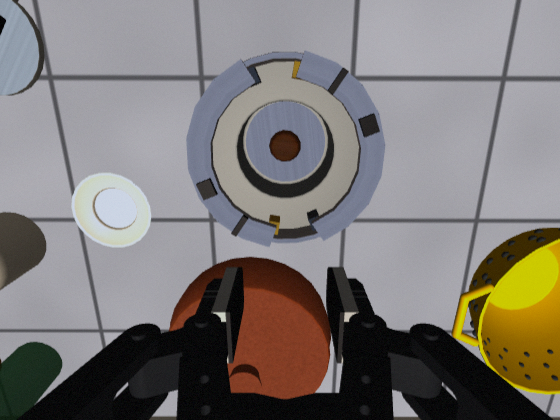

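Nutmeg lies in the cup (285,146). Now go over the lid.

Emit:
play_rows(motion=[[18,-38,0,0.1],[36,-76,0,0.25],[54,-114,0,0.4],[72,-152,10,0.5],[90,-190,20,0.613],[108,-228,40,0.613],[126,-266,55,0.613],[126,-266,57,0.613]], jaw=0.4)

```text
time: 12.75
tool_pos: [500.9, -295.8, 158.0]
orientation: [[-0.817, 0.577, -0.004], [0.577, 0.817, 0.001], [0.004, -0.001, -1.0]]
ft_force: [-1.2, 0.8, 0.2]
width: 0.698
```

Emit:
play_rows(motion=[[0,0,0,0],[0,0,0,0]])

```text
time: 12.95
tool_pos: [504.4, -292.1, 160.8]
orientation: [[-0.819, 0.573, -0.0], [0.573, 0.819, 0.0], [0.0, 0.0, -1.0]]
ft_force: [-0.8, -0.7, 0.2]
width: 0.698
```

```bash
python3 - <<'E'
from h import *
snap('wrist','wr9')
P=cloud('wrist','wr9')
for z0,z1,rr in((46,62,40),(13,23,65)):
    m=(P[...,2]>z0)&(P[...,2]<z1)&(np.hypot(P[...,0]-505,P[...,1]+293)<rr)
    A=P[m]; print(len(A),A.mean(0).round(1),cv2.minAreaRect(A[:,:2].astype(np.float32)),cv2.minEnclosingCircle(A[:,:2].astype(np.float32)))
go(505,-292.7,25,145-360)
E
```

```text
1509 [ 503.9 -292.    56.3] ((505.3594970703125, -292.8724060058594), (15.718666076660156, 55.634178161621094), 54.72713851928711) ((505.0945739746094, -293.4535217285156), 28.446760177612305)
7002 [ 502.  -290.8   18.6] ((505.71295166015625, -293.3319396972656), (89.41377258300781, 89.60753631591797), 10.988570213317871) ((505.3983154296875, -293.52288818359375), 57.88496780395508)
t 13.0 pos [ 504.7 -292.   161. ] yaw 145.1 | shift [ -0.6  -0.4 136. ] turn 0.001 q6 after -1.49 F [ 0.2  0.4 -0.1] w 0.699
```

View pics/wr9.png

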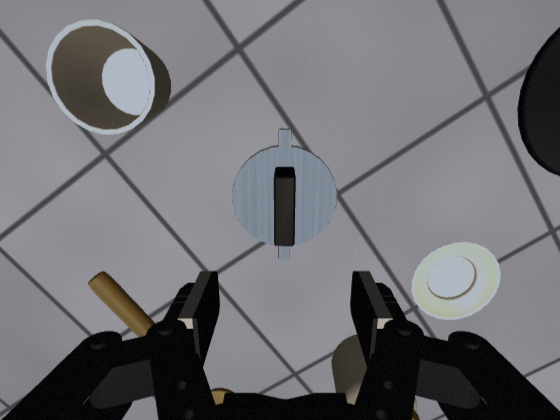

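Lid centred under the gripper (285,195), at (505.3,-293.1), axis 144.7°. Descend.

Emit:
play_rows(motion=[[-1.2,-0.5,40,0.005],[-1.2,-0.5,80,0.005],[-1.2,-0.5,110,0.005],[-1.2,-0.5,130,0.005],[-1.2,-0.5,139,0.005],[-1.2,-0.5,139,0.005],[-1.2,-0.5,139,0.005]])

```text
time: 13.7
tool_pos: [505.7, -294.0, 22.9]
orientation: [[-0.817, 0.577, 0.001], [0.577, 0.817, -0.001], [-0.001, -0.0, -1.0]]
ft_force: [0.5, -0.2, 0.1]
width: 0.705
```

Emit:
play_rows(motion=[[0,0,0,0],[0,0,0,0],[0,0,0,0],[0,0,0,0],[0,0,0,0]], jaw=-1, grip_force=70)

```text
time: 14.2
tool_pos: [505.3, -294.3, 22.4]
orientation: [[-0.816, 0.578, 0.001], [0.578, 0.816, -0.001], [-0.001, -0.0, -1.0]]
ft_force: [-1.3, 0.8, 6.6]
width: 0.177
```

```bash
python3 - <<'E'
from h import *
go(505.3,-293.1,180,145-360)
snap('wrist','wr10')
E
```

```text
t 14.2 pos [ 505.3 -294.3   22.4] yaw 144.7 | shift [   0.5    0.9 -157.6] turn -0.005 q6 after -1.49 F [-1.3  0.8  6.6] w 0.177
```

View pics/wr10.png

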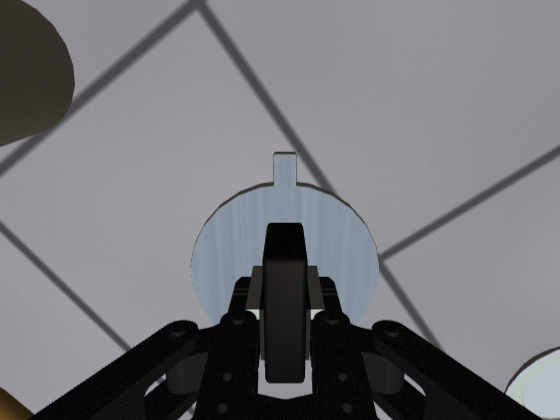

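Emit:
play_rows(motion=[[0,0,-20,0],[0,0,-60,0],[0,0,-100,0],[0,0,-140,0],[0,0,-160,0],[0,0,-160,0]])

```text
time: 14.85
tool_pos: [505.9, -294.6, 185.0]
orientation: [[-0.816, 0.578, 0.004], [0.578, 0.816, -0.003], [-0.005, -0.0, -1.0]]
ft_force: [-0.1, -0.1, -1.0]
width: 0.178
```

```bash
python3 - <<'E'
from h import *
go(590.1,-26.8,180,187.3)
E
```

```text
t 14.85 pos [ 505.9 -294.6  185. ] yaw 144.7 | shift [ 86.  267.3   4.5] turn -0.743 q6 after -1.74 F [-0.1 -0.1 -1. ] w 0.178
```

Emit:
play_rows(motion=[[12,35,0,-0.1],[23,70,0,-0.2],[34,105,0,-0.3],[45,140,0,-0.4],[56,175,0,-0.5],[68,210,0,-0.6],[80,245,0,-0.7],[86,267,0,-0.743]])

```text
time: 15.65
tool_pos: [588.9, -23.8, 180.2]
orientation: [[-0.991, -0.132, -0.002], [-0.132, 0.991, 0.001], [0.002, 0.001, -1.0]]
ft_force: [0.5, -0.5, -2.0]
width: 0.174
```

Emit:
play_rows(motion=[[0,0,0,0],[0,0,0,0],[0,0,0,0]])

```text
time: 15.95
tool_pos: [588.7, -27.0, 180.9]
orientation: [[-0.992, -0.126, -0.001], [-0.126, 0.992, -0.0], [0.001, -0.0, -1.0]]
ft_force: [0.1, 0.8, -1.8]
width: 0.176
```

```bash
python3 - <<'E'
from h import *
go(590.1,-26.8,160,187.3)
snap('wrist','wr11')
E
```

```text
t 15.95 pos [588.7 -27.  180.9] yaw -172.8 | shift [-1.5  0.  20.9] turn -0.001 q6 after -1.74 F [ 0.1  0.8 -1.8] w 0.176
```

View pics/wr11.png

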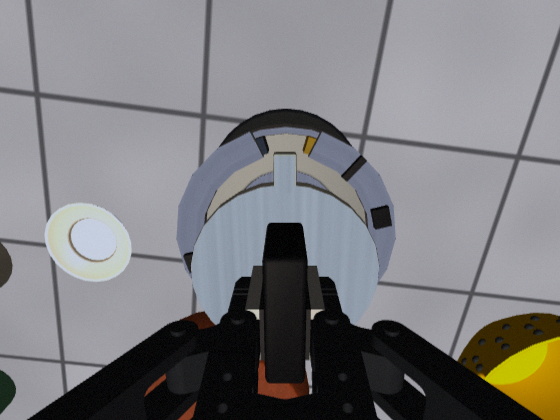

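Lug (285,165) lines up with the gap (between 262 and 308). Lower.

Emit:
play_rows(motion=[[-1.5,0,20,0],[-1.5,0,35,0],[-1.5,0,45,0],[-1.5,0,45,0],[-1.5,0,45,0]])

```text
time: 16.5
tool_pos: [590.6, -26.4, 136.9]
orientation: [[-0.992, -0.127, 0.0], [-0.127, 0.992, -0.0], [-0.0, -0.0, -1.0]]
ft_force: [0.7, -0.0, -1.1]
width: 0.177
```

```bash
python3 - <<'E'
from h import *
go(590.1,-26.8,112,187.3)
E
```

```text
t 16.5 pos [590.6 -26.4 136.9] yaw -172.7 | shift [ 0.5 -0.4 24.9] turn -0.001 q6 after -1.74 F [ 0.7 -0.  -1.1] w 0.177
```

Emit:
play_rows(motion=[[0.5,-0.4,6,0],[0.5,-0.4,12,0],[0.5,-0.4,17,0],[0.5,-0.4,20,0],[0.5,-0.4,20,0]])

```text
time: 17.0
tool_pos: [589.9, -26.5, 116.0]
orientation: [[-0.992, -0.127, -0.001], [-0.127, 0.992, 0.0], [0.001, 0.0, -1.0]]
ft_force: [1.0, 0.2, -1.3]
width: 0.179
```

```bash
python3 - <<'E'
from h import *
go(590.1,-26.8,112,187.3)
E
```

```text
t 17.0 pos [589.9 -26.5 116. ] yaw -172.7 | shift [-0.2 -0.3  4. ] turn -0.0 q6 after -1.74 F [ 1.   0.2 -1.3] w 0.179
```

Emit:
play_rows(motion=[[0,-0.3,1.5,0],[0,-0.3,3,0],[0,-0.3,4,0],[0,-0.3,4,0]])

```text
time: 17.4
tool_pos: [590.1, -26.9, 112.5]
orientation: [[-0.992, -0.127, -0.0], [-0.127, 0.992, -0.0], [0.0, -0.0, -1.0]]
ft_force: [-0.1, -0.5, -1.5]
width: 0.176
```

```bash
python3 - <<'E'
from h import *
go(590.1,-26.8,111,187.3)
snap('wrist','wr12');snap('side','side1')
p=cv2.imread('pics/side1.png');cv2.imwrite('pics/side1c.png',cv2.resize(p[90:250,200:360],None,fx=3.7,fy=3.7,interpolation=cv2.INTER_CUBIC))
E
```

```text
t 17.4 pos [590.1 -26.9 112.5] yaw -172.7 | shift [-0.   0.1  1.5] turn -0.0 q6 after -1.74 F [-0.1 -0.5 -1.5] w 0.176
```

View pics/wr12.png

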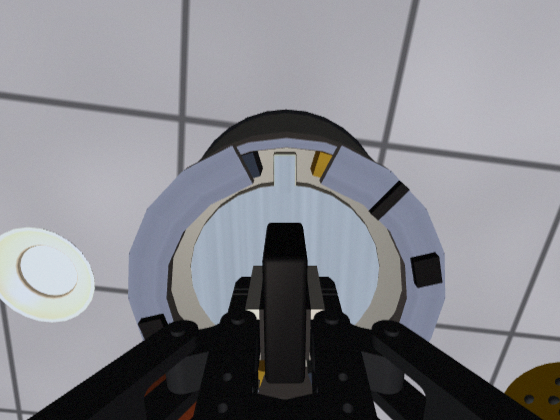

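View pics/side1c.png

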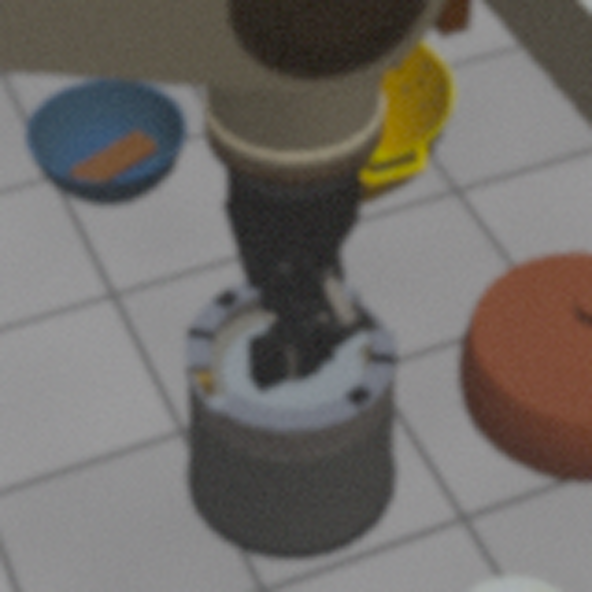

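Lid is inside the collar, lug at (285,168) between the stop and brass dog. Push down slightly to feel the ledge.

Emit:
play_rows(motion=[[0,0,0.6,0],[0,0,1,0],[0,0,1,0]])

```text
time: 17.8
tool_pos: [590.2, -26.9, 112.0]
orientation: [[-0.992, -0.127, 0.0], [-0.127, 0.992, -0.0], [-0.0, -0.0, -1.0]]
ft_force: [-2.2, 0.5, 3.9]
width: 0.176
```

```bash
python3 - <<'E'
from h import *
go(590.1,-26.8,111,187.3)
E
```

```text
t 17.8 pos [590.2 -26.9 112. ] yaw -172.7 | shift [0.1 0.1 1. ] turn -0.0 q6 after -1.74 F [-2.2  0.5  3.9] w 0.176
```

Contact at z=112 (≈4–5 N): fully seated, as predicted (22.4+90). Twist clockwise gently.

Emit:
play_rows(motion=[[0,0,-0.5,0.05],[0,0,-0.5,0.1],[0,0,-0.5,0.15],[0,0,-0.5,0.2],[0,0,-0.5,0.25],[0,0,-0.5,0.3],[0,0,-0.5,0.35],[0,0,-0.5,0.4]])

```text
time: 18.6
tool_pos: [590.2, -26.9, 112.1]
orientation: [[-0.962, 0.271, 0.0], [0.271, 0.962, -0.0], [-0.0, -0.0, -1.0]]
ft_force: [-0.0, 0.1, -1.0]
width: 0.176
```

```bash
python3 - <<'E'
from h import *
go(590.1,-26.8,112,187.3-41.25)
print(sensors.get_state()['ft_torque'])
E
```

```text
t 18.6 pos [590.2 -26.9 112.1] yaw 164.3 | shift [0.1 0.1 0.1] turn 0.318 q6 after -1.02 F [-0.   0.1 -1. ] w 0.176
[-0.08412667 -0.08027593  0.13155556]
```

Turning smoothly, 0.4 rad done; spring torque felt (0.13 N m). Remaining 0.32.

Emit:
play_rows(motion=[[0,0,0,0.05],[0,0,0,0.1],[0,0,0,0.15],[0,0,0,0.2],[0,0,0,0.25],[0,0,0,0.3],[0,0,0,0.32],[0,0,0,0.32]])

```text
time: 19.4
tool_pos: [590.1, -27.1, 112.1]
orientation: [[-0.83, 0.558, -0.0], [0.558, 0.83, -0.0], [-0.0, -0.0, -1.0]]
ft_force: [-0.8, -1.8, -0.4]
width: 0.176
```

```bash
python3 - <<'E'
from h import *
snap('wrist','wr13');snap('top','top1')
go(590.1,-26.8,112,187.3-41.25)
print(sensors.get_state()['ft_torque'])
P=cloud('wrist','wr13')
m=(P[...,2]>140)&(P[...,2]<150)&(np.hypot(P[...,0]-590,P[...,1]+27)<40)
A=P[m]; print(len(A),cv2.minAreaRect(A[:,:2].astype(np.float32)) if len(A) else 0)
p=cv2.imread('pics/top1.png');cv2.imwrite('pics/top1c.png',cv2.resize(p[130:330,90:390],None,fx=2.6,fy=2.6,interpolation=cv2.INTER_CUBIC))
E
```

```text
t 19.5 pos [590.1 -27.  112.1] yaw 146.1 | shift [0.1 0.2 0.1] turn 0.001 q6 after -1.02 F [-1.4 -3.2 -1.2] w 0.179
[-0.51218212  0.13352131  0.09956992]
6671 ((588.10546875, -27.941390991210938), (38.966529846191406, 56.77455139160156), 33.15400695800781)
```

View pics/wr13.png

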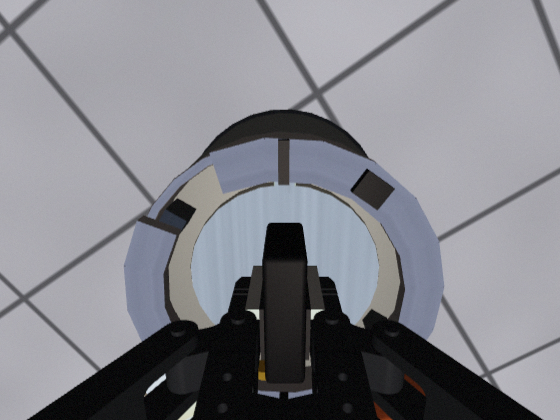

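View pics/top1c.png

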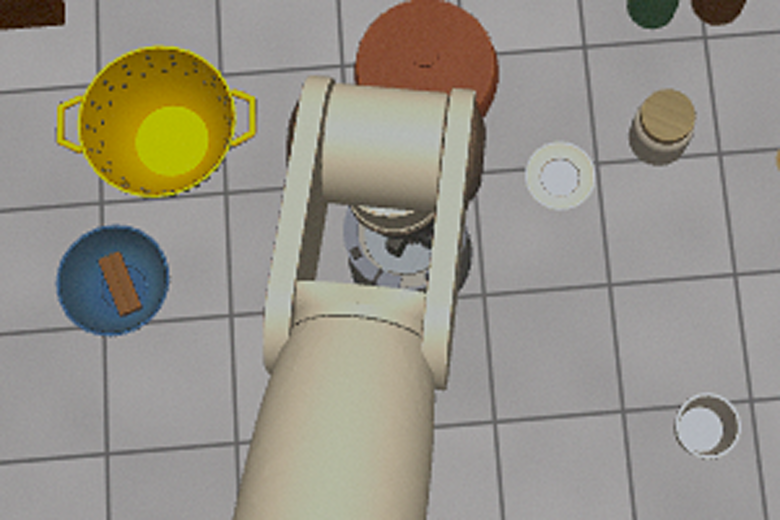

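The bar points straight at the half-mark rib (284,160), the lug is under the flange, and the cinnamon is in the bowl. Let it settle, then check.

Emit:
play_rows(motion=[[0,0,0,0],[0,0,0,0],[0,0,0,0],[0,0,0,0],[0,0,0,0]])

```text
time: 20.0
tool_pos: [590.2, -26.9, 112.1]
orientation: [[-0.829, 0.559, 0.0], [0.559, 0.829, -0.0], [-0.0, -0.0, -1.0]]
ft_force: [-0.5, -2.3, -2.0]
width: 0.178
```

```bash
python3 - <<'E'
from h import *
go(590.1,-26.8,112,187.3-41.25)
s=sensors.get_state();print(s['ft_torque'],abs(s['qd']).max())
ticket.sign_off()
E
```

```text
t 20.0 pos [590.2 -26.9 112.1] yaw 146.0 | shift [0.1 0.1 0.1] turn -0.0 q6 after -1.02 F [-0.5 -2.3 -2. ] w 0.178
[-0.51032327  0.0434475   0.09934021] 0.0025192789897021573
the job is handed in; nothing more can be done
```

I finished the task and handed it in at about 20 s of the 72 s allowed. The sign-off gives no verdict, so these are my own checks.

- **Spices:** the cinnamon stick was lying in the middle of the bowl in the last picture that shows it. The nutmeg was in the mill's cup when I looked after letting it go; the lid covers it now.
- **Lid seating:** I felt the lid touch the ledge at the height I had worked out beforehand (tool tip at z = 112 mm). I then eased off by about half a millimetre.
- **Twist:** I turned the lid 0.72 rad clockwise, and the last wrist picture shows the bar pointing straight at the half-mark rib. By my count the ring is at about 0.6 rad. I could not read the joint itself.
- **Hold:** at hand-in the arm was still and the torque from the spring was steady at about 0.1 N m. The grip was set to 70 N and the fingers were closed on the bar at about 15 mm.
- **Disagreement:** one depth fit of the bar's centre at the end was about 2 mm off the expected position. The region it used included the fingers, so I relied on the tool pose and the picture instead.
- **Bystanders:** I saw no sign that any of them had moved, but I did not measure their positions again.

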